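# Uncap the sprung stud and hold the angle gauge on its mark

## Task

Lift the red dust cap off the sample stand and leave it standing in the white tray, mouth down as it was, without disturbing the other things on the bench. Then take the angle gauge by its yellow handle, set it level on the stand's domed brass stud, and rock it sideways on the stud until its swinging red pointer settles on the blue mark. Finish while still holding it there, pressing so that the sprung stud is part way in, neither left fully out nor pushed to its stop.

Things in the scene. Friction and masses are not known exactly. Their poses are not given: they have to be found in the camera images.
- stand: fixed grey sample stand: 110 mm square foot, post, and a 120 mm square stage plate 8 mm thick whose top is 60 mm above the bench. Origin: bench level under its centre. The brass stud stands at the centre of the plate; position and yaw vary
- stud (a joint): travel of the domed brass stud, m: 0 = fully out, 0.010 = pushed down to its stop. A spring resists with 1.2 N at the start plus 0.6 N per mm. The dome is a sphere of 18 mm radius on a 33 mm thick shank; fully out its top is 45 mm above the stage plate, 105 mm above the bench
- stud_top (a point): the highest point of the dome on the stud; moves down with it. Hidden under the cap at first
- cap: loose red dust cap, an upside-down cup 68 mm across and 64 mm high, walls 4 mm, about 90 g, with a white round knob on top, 22 mm across and 26 mm high (top of knob 90 mm above the rim). Starts with its rim on the stage plate, over the stud. Origin: centre of its open lower rim; z up
- cap_grip (a point): on the axis of the cap's white knob, 79 mm above the rim (15 mm up the knob)
- tray: fixed white tray, 160 by 160 mm, 16 mm high, walls and floor 5 mm thick. Origin: bench level under its centre
- gauge: loose pendulum angle gauge, about 250 g, 152 mm high: flat aluminium foot 44 (x) by 100 (y) by 10 mm, white upright dial of 48 mm radius centred 60 mm up, above it a yellow handle block 24 by 24 mm from 106 to 152 mm height, its axis at x = -4 mm. Origin: centre of the foot's underside; z up, x the way the dial faces, y along the foot. Starts standing on the bench, dial facing away from the robot
- gauge_grip (a point): on the axis of the gauge's yellow handle, 132 mm above the underside of the foot
- pointer (a joint): angle of the red pendulum pointer on the gauge, rad, about the gauge's x axis: it swings freely and hangs straight down; 0 = along the gauge's -z, positive = tip towards the gauge's +y. Leaning the gauge's top towards its +y by an angle makes it read plus that angle once it has settled (about 1.5 s)
- bezel (a joint): angle of the blue mark on the gauge's stiff dark ring, rad, same zero and sense as the pointer; preset somewhere from 0.22 to 0.42, does not turn by itself. Pointer is on the mark when both read the same
- pointer_tip (a point): tip of the red pointer, 38 mm below the dial centre when upright
- bezel_mark (a point): centre of the blue mark (6 mm wide), on the dial at 38 mm radius, the radius of the pointer's tip
- barrel: bystander: black optical barrel with red band standing on the bench, 60 mm across, 125 mm high. Origin: underside centre
- cleaner: bystander: amber bottle standing on the bench, 48 mm across, 100 mm high. Origin: underside centre
- driver: bystander: screwdriver lying on the bench along its x, 160 mm long. Origin: about its middle
There are look-alikes about, which are no part of the job. Of the things that look like the tray, the smallest one is meant.

How it is judged:
By the outcome, as a careful person would: the job done as asked, in the order asked, and still so for the second after the job is handed in, while the arm keeps its last pose, push and grip.
It also fails if it takes over 54 s, if anything falls off the work surface, if the arm or the gripper's body presses on something with over 40 N, if the wrist force passes 120 N, or if a joint passes its speed limit or range.

## Robot

A 7-joint arm with a two-finger parallel gripper is mounted at the origin on the work surface. World frame = base frame: x ahead of the robot, y to its left, z up, the work surface at z = 0. Lengths are in mm, angles in rad, forces in N, time in s.
With the tool pointing down it reaches from about 400 to 875 mm from the base axis. Payload 4.4 kg.
Tool frame: the origin (TCP) lies midway between the tips of the shut fingers; the grasp point (between the pads) lies 19 mm behind it; z points along the fingers, y is the line along which they close (so a half turn about z gives the same grasp; the last joint's range is limited). The gripper opens to 85 mm and grips with 20 to 120 N. Pads are 22 mm wide; open, the fingers measure 114 mm over their backs; the gripper's body (76 mm by 85 mm) begins 54 mm behind the grasp point. The pads swing forward as they close: fully open they stand 13 mm farther back than shut.
Start: joints at [1.158, 0.628, 0.038, 1.517, -0.027, 0.996, -0.02], TCP at [220.956, -611.307, 231.313] pointing down, gripper open.
Joint ranges: [-3.06, 3.06], [-0.37, 2.12], [-1.25, 1.32], [0.18, 2.47], [-1.1, 4.24], [0.23, 1.98], [-2.94, 2.94]. Speed limits (rad/s): [2.57, 2.57, 3.14, 3.14, 3.14, 3.14, 3.14].

## Interface

Orientations are given as [roll, pitch, yaw] about the fixed x, y, z axes, in that order (R = Rz(yaw) Ry(pitch) Rx(roll)).
In Python, from cell import readout, optics, order gives the robot as it stands.
- The arm moves only by the shell command python3 -m jog 'ROWS'. ROWS is a JSON object of lists of equal length, an entry for each row: "claw": the opening, from 0 (shut) to 1 (fully open); "xyz": the shift along the tool's x, y, z each as a share of 0.1 m, from -1 to 1, a list of three; "twist": the turn, a rotation vector about the tool's x, y, z each as a share of 180 degrees, from -1 to 1, a list of three. A call has 1 to 12 rows; each row shifts and turns the commanded pose from where the row before left it, along the tool's axes as they then stand; what a row does not reach is not made up. A row lasts 1/8 s, in which the tool goes at most 62.5 mm and 10.7 degrees, less where a joint would pass 70% of its speed; a pose out of reach is approached as far as the arm can. A call with a number of a shift or a turn outside -1 to 1 is refused whole. A call with a gripper value outside its range is refused whole. The fingers move at their own pace and stop on an object; the grip force is fixed at half the most. Time passes only in rows, so rows that do not move let the fingers close. It gives the time, the measured TCP pose, the force, the opening and the grip force at its end, in the units of the state.
- readout.read_state(): the state, without advancing time (a new reading comes with each control period).
- optics.get_image(name): name is "scene" or "top"; returns a dict with "color" (420x560x3 uint8, red, green, blue), "fovy" (degrees; the focal length in pixels is half the picture's height over the tangent of half this angle, whatever the lens; pixels are square), "cx", "cy" (the principal point, pixels), "view" (4x4, takes a point from world to camera coordinates). Camera axes: x right, y up, looking along -z (the intrinsics and any distortion apply to the point x, -y, -z); pixel columns grow to the right and rows downward; lengths in mm; the calibration is good to about 2 mm. A picture is of the moment at which its call begins. There is no depth.
- order.finish_job(): hands the job in; it is judged then, once.
Trained networks look in the newest picture that a camera, given by its name, has taken for a name from the list of things; names that differ only in an ending like _2 or _b are one class to them, and where a whole thing is asked for, a point or a joint stands for the part that bears it (a point fixed in the world has none). Each returns a list of dicts, best first, with "score" (0 to 1); they miss things now and then, are a little off and sometimes report something else, mostly with a low value. They report only what shows in the picture. A call takes as long as a camera call. They do not tell look-alikes from the thing itself.
- optics.boxes_of(camera, label): "rect" ([left, top, width, height] in pixels, round what is visible of it).
The state is a dict: "clock": time; "qpos": joint angles; "qd": joint speeds; "tau": joint torques, N m; "eef_pos": TCP position; "tool_rot": TCP orientation; "force": force on the tool from outside, world axes, zero at the start; "torque": the same for the moment, N m; "width": finger opening in mm; "gripper_force": force on a finger pad.
Only numpy, scipy, OpenCV 4.12 (cv2) and the standard library are available. Lean on these libraries where they do the work, as an engineer would, in place of code of your own. Each camera call takes 0.05 s, during which the arm holds its last target. There are 200 camera calls.

## Working session

There is one attempt and no reset: what is moved stays moved. The work goes in short steps, Python scripts to look and compute and a shell command to move; the robot and the scene stay as the last step left them, time stands still between calls to the robot, and variables do not carry over. Pictures are saved under pics/ and viewed, at most 10 in all, crops included, and the job is handed in when it is done.

```bash
ls; mkdir -p pics; python3 - <<'E'
from cell import readout, optics
import cv2,numpy as np
s=readout.read_state(); print({k:np.round(v,3).tolist() for k,v in s.items()})
for c in ["scene","top"]:
    im=optics.get_image(c); cv2.imwrite(f"pics/{c}0.png",im["color"][:,:,::-1])
    print(c,{k:(np.round(v,4).tolist()) for k,v in im.items() if k!="color"})
    for l in ["stand","cap","tray","gauge","barrel","cleaner","driver","bezel_mark"]:
        print(l,[(np.round(d["rect"]).tolist(),round(d["score"],2)) for d in optics.boxes_of(c,l)][:4])
E
```

```text
pics
{'clock': 0.0, 'qpos': [1.158, 0.629, 0.038, 1.518, -0.027, 0.996, -0.02], 'qd': [-0.0, -0.001, 0.0, -0.0, 0.001, 0.0, -0.002], 'tau': [-0.0, -56.342, 1.227, -19.345, 0.011, 0.011, 0.0], 'eef_pos': [220.75, -610.708, 230.402], 'tool_rot': [-3.14, 0.0, 0.347], 'force': [-0.392, -0.401, -1.089], 'torque': [0.042, -0.013, 0.032], 'gripper_force': 0.0, 'width': 85.574}
scene {'fovy': 45.7184, 'cx': 283.9135, 'cy': 209.5334, 'view': [[0.6245, 0.7809, 0.0157, -222.4697], [-0.4644, 0.3551, 0.8113, 196.9863], [0.628, -0.5139, 0.5844, -2060.205], [0.0, 0.0, 0.0, 1.0]]}
stand [([300.0, 216.0, 47.0, 32.0], 0.96)]
cap [([314.0, 197.0, 22.0, 30.0], 0.91), ([354.0, 160.0, 20.0, 43.0], 0.54), ([300.0, 212.0, 49.0, 37.0], 0.49)]
tray [([213.0, 226.0, 63.0, 46.0], 0.75), ([161.0, 184.0, 81.0, 54.0], 0.71), ([117.0, 252.0, 102.0, 79.0], 0.66)]
gauge [([352.0, 161.0, 20.0, 43.0], 0.65)]
barrel [([402.0, 196.0, 19.0, 39.0], 0.97)]
cleaner [([282.0, 259.0, 18.0, 31.0], 0.58)]
driver [([400.0, 197.0, 19.0, 38.0], 0.69), ([273.0, 202.0, 18.0, 12.0], 0.49)]
bezel_mark [([368.0, 176.0, -1.0, 1.0], 0.63)]
top {'fovy': 53.9834, 'cx': 278.0583, 'cy': 210.0806, 'view': [[0.026, -0.9993, -0.0256, -119.23], [0.9827, 0.0208, 0.1839, -477.9362], [-0.1833, -0.03, 0.9826, -1109.1558], [0.0, 0.0, 0.0, 1.0]]}
stand [([223.0, 147.0, 49.0, 52.0], 0.91)]
cap [([228.0, 151.0, 28.0, 33.0], 0.83), ([248.0, 226.0, 11.0, 31.0], 0.66)]
tray [([293.0, 264.0, 90.0, 91.0], 0.78), ([395.0, 167.0, 77.0, 83.0], 0.72)]
gauge [([132.0, 191.0, 39.0, 23.0], 0.91)]
barrel [([146.0, 105.0, 29.0, 31.0], 0.58), ([231.0, 151.0, 25.0, 33.0], 0.2)]
cleaner [([328.0, 122.0, 16.0, 25.0], 0.56)]
driver [([248.0, 225.0, 11.0, 56.0], 0.63)]
bezel_mark []
```

```bash
python3 - <<'E'
import cv2
for c in ["scene","top"]:
    im=cv2.imread(f"pics/{c}0.png"); cv2.imwrite(f"pics/{c}0b.png",cv2.resize(im,(784,588),interpolation=cv2.INTER_CUBIC))
im=cv2.imread("pics/scene0.png")
cv2.imwrite("pics/scene0c.png",cv2.resize(im[140:340,110:430],(800,500),interpolation=cv2.INTER_CUBIC))
E
```

```text
(no output)
```

View pics/top0b.png

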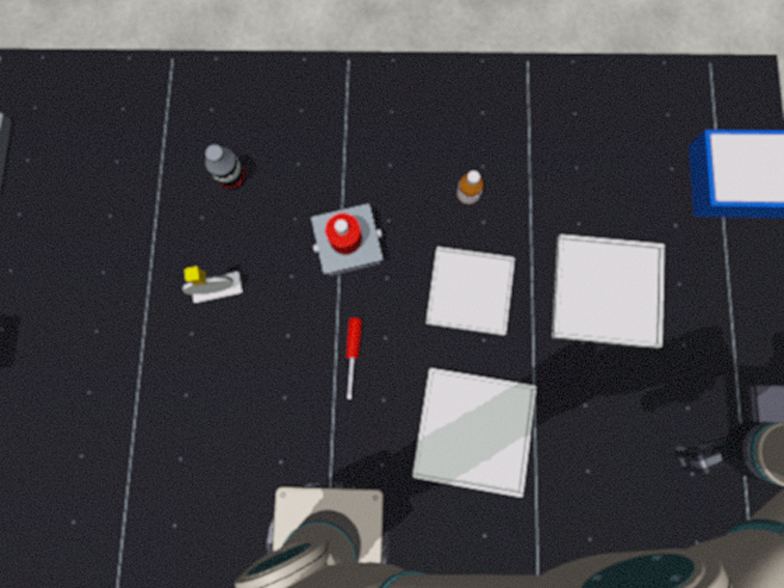

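View pics/scene0c.png

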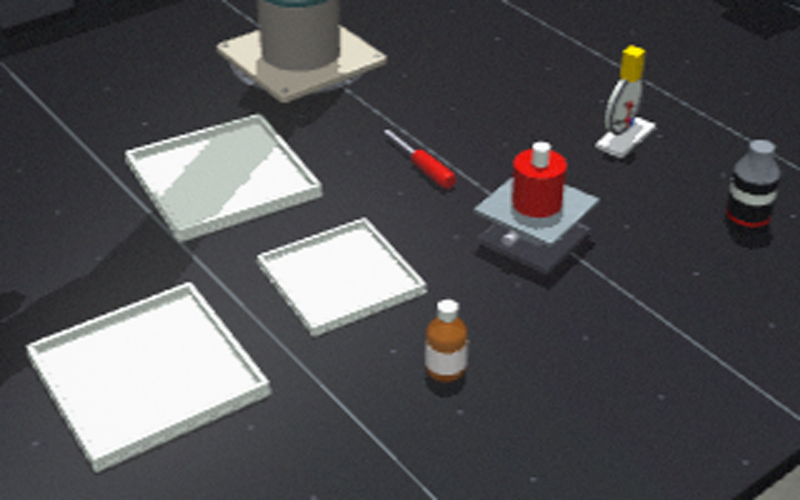

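The top view shows the three white trays; the smallest is at about px (335,207) of the raw picture. The capped stand is at (247,171) and the gauge with its yellow handle at (139,195). The scene view agrees and shows the dial facing the camera side. Next I fit models to silhouettes in both views.

```bash
cat > h.py <<'E'
import numpy as np, cv2
from scipy.optimize import minimize
from cell import readout, optics
def proj(im,P):
    P=np.atleast_2d(P); c=P@im["view"][:3,:3].T+im["view"][:3,3]
    f=im["color"].shape[0]/2/np.tan(np.radians(im["fovy"])/2)
    return np.c_[im["cx"]+f*c[:,0]/-c[:,2], im["cy"]-f*c[:,1]/-c[:,2]]
def box(x0,x1,y0,y1,z0,z1): return np.array([[x,y,z] for x in(x0,x1) for y in(y0,y1) for z in(z0,z1)],float)
def cyl(r,z0,z1):
    a=np.linspace(0,2*np.pi,40,endpoint=False); return np.vstack([np.c_[r*np.cos(a),r*np.sin(a),0*a+z] for z in(z0,z1)])
def disc(r,zc,x0,x1):
    a=np.linspace(0,2*np.pi,40,endpoint=False); return np.vstack([np.c_[0*a+x,r*np.cos(a),zc+r*np.sin(a)] for x in(x0,x1)])
def place(p,P):
    c,s=np.cos(p[2]),np.sin(p[2]); return P@np.array([[c,s,0],[-s,c,0],[0,0,1]])+[p[0],p[1],0]
S=4
def render(im,parts,shape):
    m=np.zeros((shape[0]*S,shape[1]*S),np.uint8)
    for P in parts:
        u=((proj(im,P)+.5)*S-.5).astype(np.float32)
        cv2.fillConvexPoly(m,np.round(cv2.convexHull(u)[:,0]*16).astype(np.int32),255,shift=4)
    return cv2.resize(m,(shape[1],shape[0]),interpolation=cv2.INTER_AREA)/255.
def fit(ims,masks,parts,p0,yaws=(0,)):
    """p=(x,y,yaw): least area mismatch of silhouettes over the cameras"""
    def cost(p): return sum(np.abs(render(i,[place(p,P) for P in parts],m.shape)-m).sum()/m.sum() for i,m in zip(ims,masks))
    best=None
    for y in yaws:
        q=np.array([p0[0],p0[1],y])
        sx=np.array([q,q+[15,0,0],q+[0,15,0],q+[0,0,.25]])
        for _ in range(2):
            r=minimize(cost,q,method="Nelder-Mead",options=dict(initial_simplex=sx,xatol=.05,fatol=1e-4)); q=r.x
            sx=np.array([q,q+[4,0,0],q+[0,4,0],q+[0,0,.1]])
        if best is None or r.fun<best.fun: best=r
    return best
def back(im,uv,z):
    f=im["color"].shape[0]/2/np.tan(np.radians(im["fovy"])/2)
    R,t=im["view"][:3,:3],im["view"][:3,3]; o=-R.T@t
    d=R.T@np.array([(uv[0]-im["cx"])/f,-(uv[1]-im["cy"])/f,-1]); return o+d*(z-o[2])/d[2]
def roi(m,r,pad=4):
    o=np.zeros(m.shape); x,y,w,h=[int(v) for v in r]; o[y-pad:y+h+pad,x-pad:x+w+pad]=m[y-pad:y+h+pad,x-pad:x+w+pad]; return o
def hsv(im): return cv2.cvtColor(im["color"],cv2.COLOR_RGB2HSV).astype(int)
GAUGE=[box(-22,22,-50,50,0,10),disc(48,60,-8,2),box(-16,8,-12,12,106,152)]
HANDLE=[box(-16,8,-12,12,106,152)]
E
python3 - <<'E'
from h import *
t=optics.get_image("top"); s=optics.get_image("scene"); ims=[t,s]
H=[hsv(i) for i in ims]
red=[((h[...,0]<8)|(h[...,0]>172))&(h[...,1]>150)&(h[...,2]>70) for h in H]
yel=[(h[...,0]>20)&(h[...,0]<36)&(h[...,1]>120)&(h[...,2]>90) for h in H]
bright=[h[...,2]>85 for h in H]
def do(n,masks,parts,uv,z,yaws):
    p0=back(t,uv,z)[:2]; r=fit(ims,masks,parts,p0,yaws); print(n,np.round(p0),np.round(r.x,3),round(r.fun,3),[int(m.sum()) for m in masks])
    for i,m in zip(ims,masks):
        rr=fit([i],[m],parts,r.x[:2],[r.x[2]]); print("   single",np.round(rr.x,3),round(rr.fun,3))
do("cap",[roi(red[0],(226,145,35,40)),roi(red[1],(312,192,26,35))],[cyl(34,60,124)],(245,167),124,(0,))
do("tray",[roi(bright[0],(303,174,68,67)),roi(bright[1],(213,226,65,46))],[box(-80,80,-80,80,0,16)],(337,207),8,(0,.3,-.3))
do("handle",[roi(yel[0],(130,186,20,18)),roi(yel[1],(355,158,16,18))],HANDLE,(139,195),140,(0,.3,-.3,.6))
do("gauge",[roi(bright[0]|yel[0],(132,191,39,23)),roi(bright[1]|yel[1],(350,160,22,43))],GAUGE,(139,195),140,(0,.3,-.3))
do("stand plate",[roi(bright[0]|red[0],(223,147,49,50),0),],[box(-60,60,-60,60,52,60)],(248,172),60,(0,.3,-.3)) if 0 else None
for n,m in (("bright",bright[0]),):pass
kn=[(h[...,1]<60)&(h[...,2]>150) for h in H]
do("knob",[roi(kn[0],(237,155,12,14),0),roi(kn[1],(321,196,9,10),0)],[cyl(11,124,150)],(243,163),150,(0,))
E
```

```text
cap [580. -20.] [ 5.90561e+02 -1.79400e+01  2.04000e-01] 0.647 [454, 456]
   single [ 5.90681e+02 -1.79420e+01  2.03000e-01] 0.443
   single [ 5.90845e+02 -1.81070e+01  2.68000e-01] 0.203
tray [ 500. -276.] [ 5.01441e+02 -2.73130e+02 -1.23000e-01] 0.139 [3365, 2022]
   single [ 4.99619e+02 -2.71433e+02 -1.11000e-01] 0.057
   single [ 5.01959e+02 -2.73355e+02 -1.22000e-01] 0.077
handle [495. 251.] [4.96657e+02 2.55986e+02 2.72000e-01] 0.341 [161, 121]
   single [4.96688e+02 2.56991e+02 2.57000e-01] 0.164
   single [4.98701e+02 2.51670e+02 3.35000e-01] 0.084
gauge [495. 251.] [4.94344e+02 2.54478e+02 2.49000e-01] 0.349 [783, 522]
   single [4.93927e+02 2.55428e+02 2.48000e-01] 0.098
   single [4.97586e+02 2.50650e+02 2.38000e-01] 0.22
knob [583. -17.] [ 5.90039e+02 -1.66080e+01  1.33000e-01] 0.959 [64, 43]
   single [ 5.90039e+02 -1.66080e+01  1.33000e-01] 0.325
   single [ 5.89386e+02 -1.60900e+01  5.40000e-02] 0.627
```

```bash
python3 -m jog '{"claw":[1,1,1,1,1,1,1,1,1,1,1,1],"xyz":[[0.457,-0.36,0],[0.457,-0.36,0],[0.457,-0.36,0],[0.457,-0.36,0],[0.457,-0.36,0],[0.457,-0.36,0],[0.457,-0.36,0],[0.457,-0.36,0],[0.457,-0.36,0],[0.457,-0.36,0],[0.457,-0.36,0],[0.457,-0.36,0]],"twist":[[0,0,0],[0,0,0],[0,0,0],[0,0,0],[0,0,0],[0,0,0],[0,0,0],[0,0,0],[0,0,0],[0,0,0],[0,0,0],[0,0,0]]}'
cat >> h.py <<'E'
from scipy.spatial.transform import Rotation as Ro
def togo(x,y,z):
    s=readout.read_state(); d=Ro.from_euler("xyz",s["tool_rot"]).inv().apply(np.array([x,y,z])-s["eef_pos"])
    print("t",round(s["clock"],2),"pos",np.round(s["eef_pos"],1),"rot",np.round(s["tool_rot"],3),"q",np.round(s["qpos"],2),"F",np.round(s["force"],1),"w",round(s["width"],1)); print("tool shift/100:",np.round(d/100,3))
E
python3 - <<'E'
from h import *
togo(590.3,-17.5,129)
E
```

```text
clock: 2.5
eef_pos: [590.9, -17.1, 231.5]
tool_rot: [3.141, -0.0, 0.347]
force: [0.7, -1.2, 0.3]
width: 85.2
gripper_force: 0.0
t 2.5 pos [590.9 -17.1 231.5] rot [ 3.141 -0.     0.347] q [-0.02  0.54 -0.    1.69  0.    0.91 -1.24] F [ 0.7 -1.2  0.3] w 85.2
tool shift/100: [-0.007  0.002  1.025]
```

```bash
python3 -m jog '{"claw":[1,1,1,1,0,0,0,0,0,0,0,0],"xyz":[[0,0,0.4],[0,0,0.4],[0,0,0.22],[0,0,0],[0,0,0],[0,0,0],[0,0,0],[0,0,0],[0,0,0],[0,0,0],[0,0,0],[0,0,0]],"twist":[[0,0,0],[0,0,0],[0,0,0],[0,0,0],[0,0,0],[0,0,0],[0,0,0],[0,0,0],[0,0,0],[0,0,0],[0,0,0],[0,0,0]]}'
```

```text
clock: 4.0
eef_pos: [590.3, -18.4, 130.1]
tool_rot: [3.141, -0.001, 0.347]
force: [-0.8, 1.7, 6.2]
width: 20.2
gripper_force: 58.5
```

```bash
python3 -m jog '{"claw":[0,0,0,0,0,0,0,0,0],"xyz":[[0,0,-0.3],[0,0,-0.4],[0,0,-0.3],[-0.341,0.418,0],[-0.341,0.418,0],[-0.341,0.418,0],[-0.341,0.418,0],[-0.341,0.418,0],[0,0,0]],"twist":[[0,0,0],[0,0,0],[0,0,0],[0,0,0],[0,0,0],[0,0,0],[0,0,0],[0,0,0],[0,0,0]]}'
python3 - <<'E'
from h import *
togo(501,-272.3,75)
s=optics.get_image("scene"); t=optics.get_image("top")
cv2.imwrite("pics/cap1.png",np.hstack([cv2.resize(i["color"][120:330,180:400],(396,378))[:,:,::-1] if k else cv2.resize(i["color"][100:310,220:440],(396,378))[:,:,::-1] for k,i in enumerate([t,s])]))
E
```

```text
clock: 5.12
eef_pos: [497.3, -279.3, 229.0]
tool_rot: [3.139, 0.003, 0.337]
force: [0.5, 0.2, -1.1]
width: 20.0
gripper_force: 59.1
t 5.12 pos [ 497.3 -279.3  229. ] rot [3.139e+00 3.000e-03 3.370e-01] q [ 0.45  0.52  0.01  1.75 -0.    0.88 -0.77] F [ 0.5  0.2 -1.1] w 20.0
tool shift/100: [ 0.063 -0.057  1.539]
```

View pics/cap1.png

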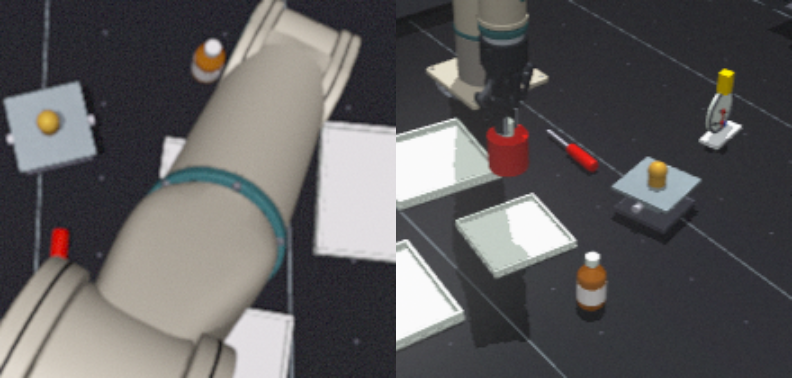

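The cap hangs upright in the gripper (right half, px ~508,150). The stud is bare at (48,122) in the left half, and nothing else has moved. Next I lower it.

```bash
python3 -m jog '{"claw":[0,0,0,0,0,0,0],"xyz":[[0,0,0],[0,0,0.5],[0,0,0.5],[0,0,0.35],[0,0,0.15],[0,0,0],[0,0,0]],"twist":[[0,0,0],[0,0,0],[0,0,0],[0,0,0],[0,0,0],[0,0,0],[0,0,0]]}'
python3 - <<'E'
from h import *
togo(501,-272.3,75)
E
```

```text
clock: 6.1
eef_pos: [501.9, -273.4, 80.8]
tool_rot: [3.14, -0.002, 0.347]
force: [-1.0, 0.9, -0.5]
width: 19.9
gripper_force: 59.1
t 6.1 pos [ 501.9 -273.4   80.8] rot [ 3.14e+00 -2.00e-03  3.47e-01] q [ 0.45  0.72  0.    1.87 -0.    0.55 -0.77] F [-1.   0.9 -0.5] w 19.9
tool shift/100: [-0.004 -0.013  0.058]
```

```bash
python3 -m jog '{"claw":[0,0,0,0],"xyz":[[0,0,0.03],[0,0,0.025],[0,0,0],[0,0,0]],"twist":[[0,0,0],[0,0,0],[0,0,0],[0,0,0]]}'
```

```text
clock: 6.6
eef_pos: [501.1, -273.2, 75.0]
tool_rot: [3.141, -0.001, 0.347]
force: [-1.7, 1.3, 6.2]
width: 19.8
gripper_force: 59.8
```

```bash
python3 -m jog '{"claw":[1,1,1,1,1,1,1,1,1,1],"xyz":[[0,0,0],[0,0,0],[0,0,0],[0,0,0],[0,0,0],[0,0,-0.2],[0,0,-0.5],[0,0,-0.5],[0,0,-0.5],[0,0,0]],"twist":[[0,0,0],[0,0,0],[0,0,0],[0,0,0],[0,0,0],[0,0,0],[0,0,0],[0,0,0],[0,0,0],[0,0,0]]}'
python3 - <<'E'
from h import *
# gauge at ~(495.5,254,yaw .25): handle axis x=-4
y=.25; c=np.array([495.5,254])+(-4)*np.array([np.cos(y),np.sin(y)])
print(c); togo(c[0],c[1],242)
E
```

```text
clock: 7.85
eef_pos: [503.0, -274.4, 248.1]
tool_rot: [3.135, -0.006, 0.347]
force: [0.0, 0.2, -0.0]
width: 85.0
gripper_force: 0.0
[491.62435031 253.01038416]
t 7.85 pos [ 503.  -274.4  248.1] rot [ 3.135 -0.006  0.347] q [ 0.45  0.49  0.01  1.73 -0.    0.91 -0.77] F [ 0.   0.2 -0. ] w 85.0
tool shift/100: [ 1.685 -5.     0.039]
```

```bash
python3 -m jog '{"claw":[1,1,1,1,1,1,1,1,1,1,1,1],"xyz":[[0.17,-0.5,0],[0.17,-0.5,0],[0.17,-0.5,0],[0.17,-0.5,0],[0.17,-0.5,0],[0.17,-0.5,0],[0.17,-0.5,0],[0.17,-0.5,0],[0.17,-0.5,0],[0.155,-0.5,0],[0,0,0],[0,0,0]],"twist":[[0,0,0],[0,0,0],[0,0,0],[0,0,0],[0,0,0],[0,0,0],[0,0,0],[0,0,0],[0,0,0],[0,0,0],[0,0,0.031],[0,0,0]]}'
python3 - <<'E'
from h import *
togo(491.6,253,116)
s=optics.get_image("scene"); t=optics.get_image("top")
a=cv2.resize(s["color"][130:300,180:440],(780,510),interpolation=cv2.INTER_CUBIC); cv2.imwrite("pics/g1.png",a[:,:,::-1])
h=hsv(t)
st=roi((h[...,0]>10)&(h[...,0]<28)&(h[...,1]>110)&(h[...,2]>90),(236,155,24,28)); m=cv2.moments(st); print("stud",st.sum(),back(t,(m["m10"]/m["m00"],m["m01"]/m["m00"]),95))
h=hsv(s)
st2=roi((h[...,0]>10)&(h[...,0]<28)&(h[...,1]>110)&(h[...,2]>90),(310,200,30,40))
r=fit([s],[st2],[cyl(16.5,60,90),cyl(17.5,87,92),cyl(15,97,97),cyl(10,102,102),cyl(2,105,105)],(590,-17)); print(r.x,r.fun,st2.sum())
r=fit([t],[st],[np.vstack([cyl(16.5,60,90),cyl(17.5,87,92),cyl(15,97,97),cyl(10,102,102),cyl(2,105,105)])],(590,-17)); print(r.x,r.fun)
E
```

```text
clock: 9.35
eef_pos: [488.3, 254.3, 242.6]
tool_rot: [3.141, 0.002, 0.251]
force: [0.2, -0.0, -0.2]
width: 85.2
gripper_force: 0.0
t 9.35 pos [488.3 254.3 242.6] rot [3.141e+00 2.000e-03 2.510e-01] q [-0.51  0.47 -0.03  1.78  0.02  0.89 -1.87] F [ 0.2 -0.  -0.2] w 85.2
tool shift/100: [0.031 0.02  1.266]
stud 117.0 [587.16752421 -20.3640797   95.        ]
[ 5.93257498e+02 -1.94516947e+01  1.05227245e-01] 0.151121568627451 125.0
[ 5.92164081e+02 -1.90261028e+01  1.48018431e-01] 0.3820010055304173
```

View pics/g1.png

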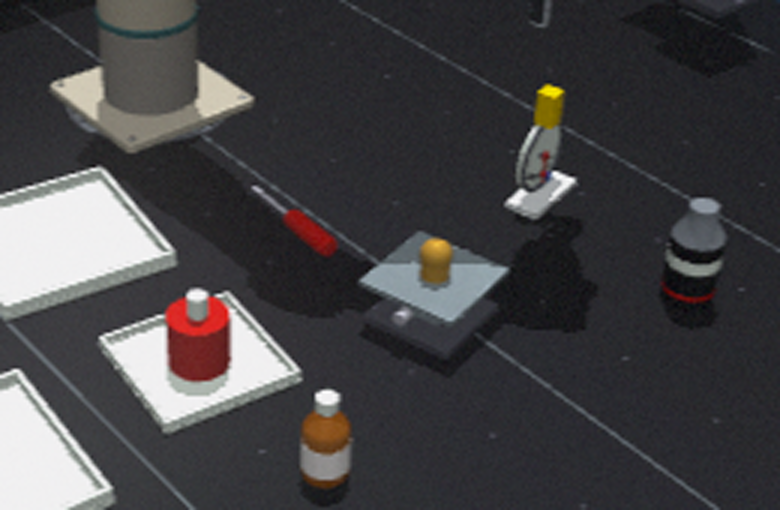

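The cap stands upright near the tray's middle (px ~198,340) and the stud is bare at (435,258). The gauge is untouched at (545,150). Next I descend onto its handle.

```bash
python3 -m jog '{"claw":[1,1,1,1,1,0,0,0,0,0,0,0],"xyz":[[0.031,0.02,0.3],[0,0,0.4],[0,0,0.35],[0,0,0.2],[0,0,0],[0,0,0],[0,0,0],[0,0,0],[0,0,0],[0,0,0],[0,0,0],[0,0,0]],"twist":[[0,0,0],[0,0,0],[0,0,0],[0,0,0],[0,0,0],[0,0,0],[0,0,0],[0,0,0],[0,0,0],[0,0,0],[0,0,0],[0,0,0]]}'
python3 - <<'E'
from h import *
togo(491.6,253,116)
E
```

```text
clock: 10.95
eef_pos: [493.4, 253.3, 119.6]
tool_rot: [-3.141, -0.002, 0.249]
force: [0.9, -0.6, 6.4]
width: 23.5
gripper_force: 60.4
t 10.95 pos [493.4 253.3 119.6] rot [-3.141e+00 -2.000e-03  2.490e-01] q [-0.51  0.64 -0.03  1.89  0.03  0.61 -1.88] F [ 0.9 -0.6  6.4] w 23.5
tool shift/100: [-0.018 -0.002  0.036]
```

```bash
python3 -m jog '{"claw":[0,0,0,0,0,0,0,0,0,0,0,0],"xyz":[[0,0,-0.3],[0,0,-0.5],[0,0,-0.5],[0,0,-0.4],[0.042,0.3,0],[0.042,0.5,0],[0.042,0.5,0],[0.042,0.5,0],[0.042,0.5,0],[0.042,0.4,0],[0,0.15,0],[0,0,0]],"twist":[[0,0,0],[0,0,0],[0,0,0],[0,0,0],[0,0,0],[0,0,0],[0,0,0],[0,0,0],[0,0,0],[0,0,0],[0,0,0],[0,0,0]]}'
python3 -m jog '{"claw":[0,0,0,0,0,0,0,0,0,0,0,0],"xyz":[[0,0,0],[0,0,0],[0,0,0],[0,0,0],[0,0,0],[0,0,0],[0,0,0],[0,0,0],[0,0,0],[0,0,0],[0,0,0],[0,0,0]],"twist":[[0,0,0.048],[0,0,0.048],[0,0,0.048],[0,0,0.048],[0,0,0.047],[-0.048,0,0],[-0.0475,0,0],[0,0,0],[0,0,0],[0,0,0],[0,0,0],[0,0,0]]}'
python3 -m jog '{"claw":[0,0,0,0,0,0,0,0],"xyz":[[0,0,0],[0,0,0],[0,0,0],[0,0,0],[0,0,0],[0,0,0],[0,0,0],[0,0,0]],"twist":[[0,0,0],[0,0,0],[0,0,0],[0,0,0],[0,0,0],[0,0,0],[0,0,0],[0,0,0]]}'
python3 - <<'E'
from h import *
togo(588,-16.6,269)
for k in range(4): s=optics.get_image("scene")
R=Ro.from_euler("xyz",readout.read_state()["tool_rot"]).as_matrix(); print(R)
p=readout.read_state()["eef_pos"]; u=proj(s,p)[0].astype(int); print(u)
c=s["color"][u[1]-15:u[1]+55,u[0]-40:u[0]+40]; cv2.imwrite("pics/d1.png",cv2.resize(c,None,fx=8,fy=8,interpolation=cv2.INTER_NEAREST)[:,:,::-1])
E
```

```text
clock: 12.45
eef_pos: [586.7, -17.4, 288.0]
tool_rot: [-3.141, 0.002, 0.248]
force: [0.4, -0.0, -3.1]
width: 23.2
gripper_force: 59.7
clock: 13.95
eef_pos: [587.2, -17.5, 289.2]
tool_rot: [2.843, -0.0, -0.503]
force: [-0.1, 0.2, -3.5]
width: 23.4
gripper_force: 61.3
clock: 14.95
eef_pos: [587.4, -16.8, 288.8]
tool_rot: [2.842, -0.0, -0.501]
force: [0.2, 0.3, -3.5]
width: 23.1
gripper_force: 61.3
t 14.95 pos [587.4 -16.8 288.8] rot [ 2.842 -0.    -0.501] q [-0.34  0.59  0.31  1.5   0.09  1.24 -2.18] F [ 0.2  0.3 -3.5] w 23.1
tool shift/100: [ 0.005 -0.063  0.188]
[[ 8.76879600e-01 -4.59255531e-01 -1.42008890e-01]
 [-4.80710064e-01 -8.37718319e-01 -2.59125167e-01]
 [ 4.12171416e-05  2.95486675e-01 -9.55346860e-01]]
[328 159]
```

View pics/d1.png

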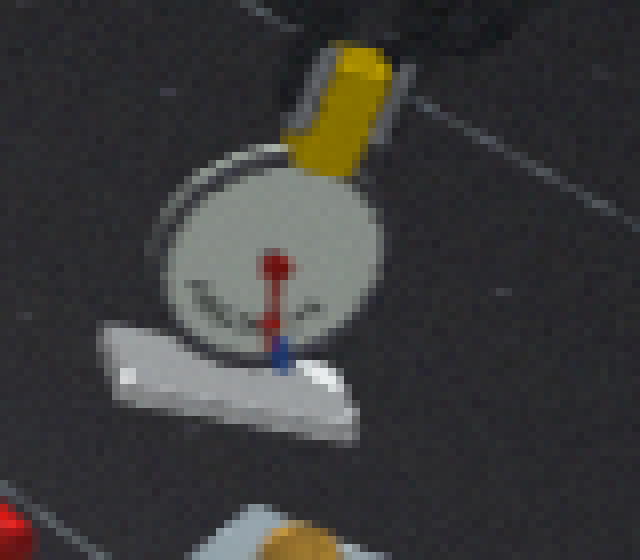

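The dial faces the camera well. With a lean of 0.30 the red pointer (tip ~271,330) sits slightly left of the blue mark (280,355), so β is a little over 0.30. Next I yaw the dial square to the camera azimuth, to remove parallax, and measure.

```bash
python3 -m jog '{"claw":[0,0,0,0,0,0,0,0,0,0,0,0],"xyz":[[0,0,0],[0,0,0],[0,0,0],[0,0,0],[0,0,0],[0,0,0],[0,0,0],[0,0,0],[0,0,0],[0,0,0],[0,0,0],[0,0,0]],"twist":[[0,-0.0135,0.0436],[0,-0.0135,0.0436],[0,0,0],[0,0,0],[0,0,0],[0,0,0],[0,0,0],[0,0,0],[0,0,0],[0,0,0],[0,0,0],[0,0,0]]}'
cat >> h.py <<'E'
def dial(n=8,save=None):
    """pointer and mark angles about gauge x, from the scene camera"""
    cs=[optics.get_image("scene") for _ in range(n)]; s=cs[-1]
    a=np.mean([c["color"].astype(float) for c in cs],0)
    st=readout.read_state(); T=Ro.from_euler("xyz",st["tool_rot"]).as_matrix()
    gx,gy,gz=T[:,0],-T[:,1],-T[:,2]; lean=np.arctan2(gy@[0,0,-1],gz[2])
    hub=np.array(st["eef_pos"])+gz*(60-119.5)+gx*8
    u=proj(s,hub)[0]; x0,y0=int(u[0])-20,int(u[1])-20
    c=a[y0:y0+45,x0:x0+40]; yy,xx=np.mgrid[y0:y0+45,x0:x0+40]
    def sub(w,m): w=np.clip(w,0,None)*m; return np.array([(w*xx).sum(),(w*yy).sum()])/w.sum(),w.sum()
    rw=c[...,0]-np.maximum(c[...,1],c[...,2])-12; bw=c[...,2]-np.maximum(c[...,0],c[...,1])-25
    near=np.hypot(xx-u[0],yy-u[1])<18
    k=np.unravel_index(np.argmax(bw*near),bw.shape); bu,bs=sub(bw,np.hypot(xx-xx[k],yy-yy[k])<4)
    f=cv2.GaussianBlur(rw,(0,0),1.0)*near; k=np.unravel_index(np.argmax(f),f.shape); hu,hs=sub(rw,np.hypot(xx-xx[k],yy-yy[k])<2.6)
    dist=np.hypot(xx-hu[0],yy-hu[1]); pu,ps=sub(rw,near&(dist>3.2))
    def ang(uv):  # angle on the dial plane: solve affine
        J=np.array([proj(s,hub+10*gy)[0]-u,proj(s,hub+10*gz)[0]-u]).T/10
        d=np.linalg.solve(J,uv-hu); return np.arctan2(d[0],-d[1]),np.hypot(*d)
    print("lean",round(lean,3),"hubpred",u.round(1),"hub",hu.round(2),"blue",bu.round(2),round(bs),"ptr",pu.round(2),round(ps))
    print("pointer ang,r",np.round(ang(pu),3),"mark ang,r",np.round(ang(bu),3))
    if save: cv2.imwrite(save,cv2.resize(np.clip(c*1.5,0,255).astype(np.uint8),None,fx=12,fy=12,interpolation=cv2.INTER_NEAREST)[:,:,::-1])
E
python3 - <<'E'
from h import *
dial(8,"pics/d2.png"); togo(588.7,-15.7,260)
E
```

```text
clock: 16.65
eef_pos: [587.3, -16.8, 288.8]
tool_rot: [2.842, 0.0, -0.788]
force: [0.1, -0.1, -3.8]
width: 23.2
gripper_force: 61.3
lean 0.3 hubpred [321.5 176.2] hub [321.53 176.22] blue [322.12 187.46] 168 ptr [324.19 173.36] 860
pointer ang,r [ 2.839 13.378] mark ang,r [ 0.406 40.654]
t 17.05 pos [587.4 -16.8 288.8] rot [ 2.842  0.    -0.788] q [-0.33  0.63  0.36  1.43 -0.    1.33 -2.37] F [-0.1 -0.2 -3.2] w 23.2
tool shift/100: [ 0.002 -0.102  0.27 ]
```

View pics/d2.png

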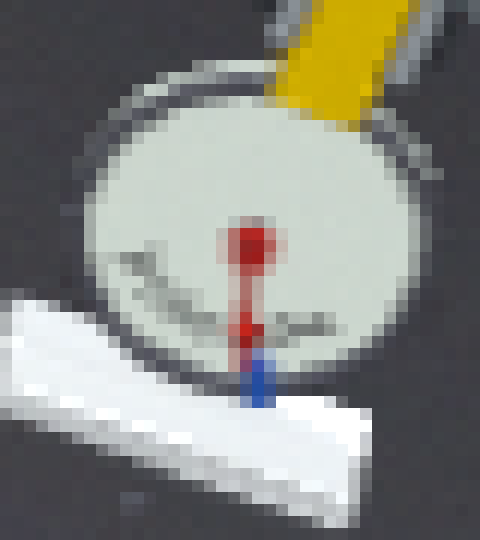

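```bash
python3 -m jog '{"claw":[0,0,0,0,0,0,0,0,0,0,0,0],"xyz":[[0,0,0],[0,0,0],[0,-0.017,0.2],[0,0,0.25],[0,0,0],[0,0,0],[0,0,0],[0,0,0],[0,0,0],[0,0,0],[0,0,0],[0,0,0]],"twist":[[0.048,0,0],[0.0475,0,0],[0,0,0],[0,0,0],[0,0,0],[0,0,0],[0,0,0],[0,0,0],[0,0,0],[0,0,0],[0,0,0],[0,0,0]]}'
python3 - <<'E'
s=open("h.py").read()
s=s.replace("near&(dist>3.2)","near&(dist>3.2)&(yy>hu[1]+2)&(yy<hu[1]+10)")
s=s.replace('    if save:','''    J=np.array([proj(s,hub+10*gy)[0]-u,proj(s,hub+10*gz)[0]-u]).T/10; v=proj(s,hub+[0,0,10])[0]-u
    from scipy.optimize import fsolve
    q=fsolve(lambda q: hu+J@(38*np.array([np.sin(q[0]),-np.cos(q[0])]))+v*q[1]/10-bu,[.3,0]); print("mark at r=38: angle",q[0].round(3),"vertical shift mm",q[1].round(2))
    if save:''')
open("h.py","w").write(s)
E
python3 - <<'E'
from h import *
dial(8,"pics/d3.png"); togo(588.7,-15.7,224.5)
E
```

```text
clock: 18.55
eef_pos: [588.6, -15.6, 243.8]
tool_rot: [3.142, 0.0, -0.788]
force: [-0.5, 0.7, -3.1]
width: 22.9
gripper_force: 61.6
lean -0.0 hubpred [326.8 189.5] hub [326.68 189.3 ] blue [330.98 199.43] 213 ptr [326.05 196.33] 483
pointer ang,r [-8.0000e-03  2.6427e+01] mark ang,r [ 0.411 39.943]
mark at r=38: angle 0.433 vertical shift mm -2.13
t 18.95 pos [588.6 -15.6 243.8] rot [-3.142  0.    -0.788] q [-0.2   0.54  0.28  1.69 -0.17  0.94 -2.22] F [-1.  -0.8 -2.6] w 23.0
tool shift/100: [0.002 0.    0.193]
```

View pics/d3.png

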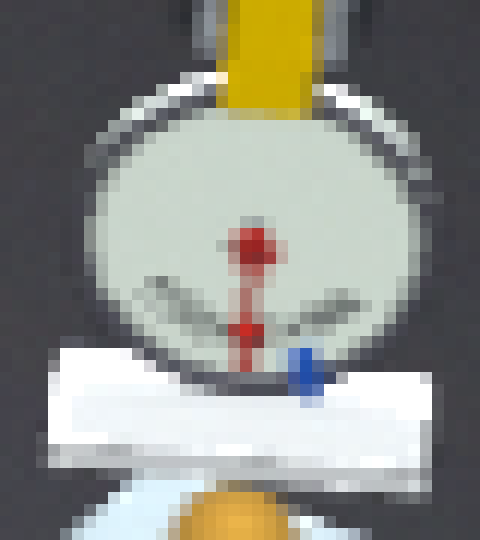

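Pointer at 0.0 and mark about 0.41. Next I press down level on the stud.

```bash
python3 -m jog '{"claw":[0,0,0,0,0,0],"xyz":[[0,0,0.1],[0,0,0.07],[0,0,0.03],[0,0,0.03],[0,0,0],[0,0,0]],"twist":[[0,0,0],[0,0,0],[0,0,0],[0,0,0],[0,0,0],[0,0,0]]}'
python3 - <<'E'
from h import *
togo(588.7,-15.7,220)
f=[]
for k in range(6): optics.get_image("top"); f.append(readout.read_state()["force"][2])
print(np.round(f,1))
E
```

```text
clock: 19.7
eef_pos: [588.3, -15.6, 221.0]
tool_rot: [3.141, 0.0, -0.788]
force: [-1.9, -0.5, 0.3]
width: 23.6
gripper_force: 62.0
t 19.7 pos [588.3 -15.6 221. ] rot [ 3.141  0.    -0.788] q [-0.19  0.56  0.27  1.71 -0.18  0.89 -2.21] F [-1.9 -0.5  0.3] w 23.6
tool shift/100: [ 0.003 -0.002  0.01 ]
[ 0.   0.   0.3  0.3 -0.3 -0.7]
```

```bash
python3 - <<'E'
import numpy as np
def P(t,d): return np.array([137.5*np.sin(t)-18*t*np.cos(t), 105-18-d+137.5*np.cos(t)+18*t*np.sin(t)])
th=np.linspace(0,.41,9); d=np.linspace(3.5,5,9)
for k in range(8):
    D=P(th[k+1],d[k+1])-P(th[k],d[k]); c,s=np.cos(th[k]),np.sin(th[k])
    print(np.round([-(D[0]*c-D[1]*s)/100,-(D[1]*c+D[0]*s)/100,-(th[k+1]-th[k])/np.pi],4))
print(P(.41,5))
E
```

```text
[-0.0612  0.0032 -0.0163]
[-0.0613  0.0027 -0.0163]
[-0.0614  0.0023 -0.0163]
[-0.0615  0.0018 -0.0163]
[-0.0617  0.0013 -0.0163]
[-0.0618  0.0008 -0.0163]
[-0.0619  0.0003 -0.0163]
[-0.062  -0.0002 -0.0163]
[ 48.04043093 211.04584998]
```

```bash
python3 -m jog '{"claw":[0,0,0,0,0],"xyz":[[0,-0.061,0.003],[0,-0.061,0.003],[0,-0.061,0.002],[0,-0.062,0.002],[0,0,0]],"twist":[[-0.0163,0,0],[-0.0163,0,0],[-0.0163,0,0],[-0.0163,0,0],[0,0,0]]}'
python3 - <<'E'
from h import *
gy=np.array([-np.sin(-.788),np.cos(-.788)])
t=.205; h=137.5*np.sin(t)-18*t*np.cos(t); v=87-4.25+137.5*np.cos(t)+18*t*np.sin(t)
x,y=np.array([588.3,-15.6])+h*gy; print(x,y,v); togo(x,y,v)
E
```

```text
clock: 20.62
eef_pos: [607.9, 3.2, 217.5]
tool_rot: [2.94, -0.002, -0.785]
force: [1.2, 1.2, 0.6]
width: 23.4
gripper_force: 62.1
605.5824631585889 1.5927640481534038 218.12204819148056
t 20.62 pos [607.9   3.2 217.5] rot [ 2.94e+00 -2.00e-03 -7.85e-01] q [-0.32  0.68  0.34  1.52 -0.08  1.12 -2.35] F [1.2 1.2 0.6] w 23.4
tool shift/100: [-0.005  0.029 -0.   ]
```

```bash
python3 -m jog '{"claw":[0,0,0,0,0,0,0,0,0,0,0,0],"xyz":[[0,-0.062,0.001],[0,-0.062,0.001],[0,-0.062,0],[0,-0.062,0],[0,0,0],[0,0,0],[0,0,0],[0,0,0],[0,0,0],[0,0,0],[0,0,0],[0,0,0]],"twist":[[-0.0163,0,0],[-0.0163,0,0],[-0.0163,0,0],[-0.0163,0,0],[0,0,0],[0,0,0],[0,0,0],[0,0,0],[0,0,0],[0,0,0],[0,0,0],[0,0,0]]}'
python3 -m jog '{"claw":[0,0,0,0],"xyz":[[0,0,0],[0,0,0],[0,0,0],[0,0,0]],"twist":[[0,0,0],[0,0,0],[0,0,0],[0,0,0]]}'
python3 - <<'E'
from h import *
gy=np.array([-np.sin(-.788),np.cos(-.788)])
t=.41; h=137.5*np.sin(t)-18*t*np.cos(t); v=87-5+137.5*np.cos(t)+18*t*np.sin(t)
x,y=np.array([588.3,-15.6])+h*gy; print(x,y,v); togo(x,y,v)
dial(8,"pics/d4.png")
print(readout.read_state()["force"],readout.read_state()["torque"])
E
```

```text
clock: 22.12
eef_pos: [623.7, 19.1, 211.3]
tool_rot: [2.736, -0.001, -0.788]
force: [4.1, 3.9, -0.3]
width: 23.3
gripper_force: 62.2
clock: 22.62
eef_pos: [623.7, 19.2, 211.3]
tool_rot: [2.736, -0.001, -0.788]
force: [4.1, 2.8, 0.8]
width: 23.2
gripper_force: 62.2
622.3579830454753 18.281215951897636 211.04584997780825
t 22.62 pos [623.7  19.2 211.3] rot [ 2.736e+00 -1.000e-03 -7.880e-01] q [-0.38  0.83  0.38  1.31 -0.01  1.36 -2.43] F [4.1 2.8 0.8] w 23.2
tool shift/100: [-0.003  0.013  0.009]
lean 0.405 hubpred [334.3 197.5] hub [334.32 197.64] blue [333.38 208.45] 78 ptr [333.73 203.42] 429
pointer ang,r [ 0.398 22.195] mark ang,r [ 0.411 41.472]
mark at r=38: angle 0.411 vertical shift mm -3.47
[ 4.21592601  3.7585068  -0.06205394] [ 1.31577491 -1.54402734  0.03159338]
```

View pics/d4.png

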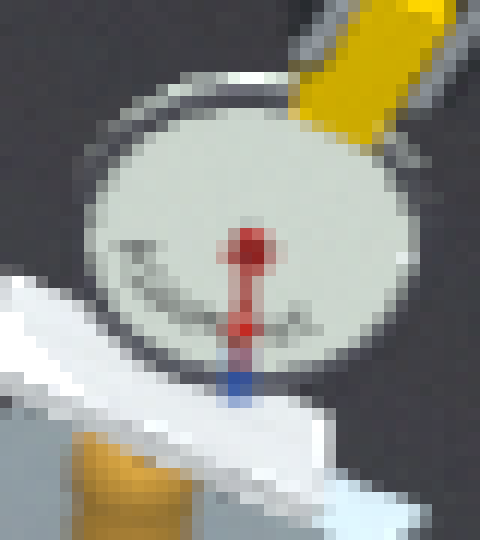

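The pointer (dot at 242,328) and the line through it run straight into the blue mark (237,385). The stud is pressed about 4 mm by both force and geometry, so I hand the job in.

```bash
python3 -c "
from cell import order; print(order.finish_job())"
```

```text
the job is handed in; nothing more can be done
None
```

The job is handed in: the red cap stands mouth down in the smallest tray, and the gauge is held rocked on the stud at about 0.405 rad. The pointer lies on the blue mark (measured at about 0.41 rad), and the stud is pressed in by an estimated 4 mm of its 10.

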